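Set the stock tags on the vial board

TASK

Each vial bin on the white stock board has its own hinged tag in the same grey bay, with a green and a red face. With a fingertip, push over the tags that are wrong, so that only the bins with a vial in every cell show green upward and the others show red, every tag lying fully over. Leave the bins, the loose vials and the beaker standing where they are: do not lift, shift or tip them.

Things in the scene. Friction and masses are not known exactly. Their poses are not given: they have to be found in the camera images.
- board: white stock board lying fixed on the bench, 260 x 500 x 10 mm; origin at the centre of its underside; x points away from the robot (yaw up to 0.15 rad), y along the row of bays. Four grey bays, 112 mm wide at 120 mm spacing, lie on it in an order that changes each run; each has a vial bin at its near end (-x) and that bin's hinged tag at its far end (+x)
- bin_a: loose cream vial bin with 2 x 3 cells, 64 (x) x 94 (y) x 24 mm, with amber black-capped vials in it that rise to 55 mm above its underside; FULL, all 6 cells hold a vial. Stands in bay a, about 118 mm nearer the robot than its tag. Origin at the centre of its underside, 14 mm above the bench
- tag_a (a joint): angle (rad) of bin_a's tag: a plate 60 mm wide (board x), 45 mm from hinge to free edge, 5 mm thick, 30 g, hinged at its foot about board x. 0 = upright; +0.96 (stop) = leaning to board +y (robot's left), GREEN face up; -0.96 (stop) = leaning to -y, RED face up. Nearly free: past upright it falls to the stop. At a stop the free edge is 37 mm beside and 26 mm above the hinge axis
- hinge_a (a point): middle of the hinge axis of bin_a's tag, 36 mm above the bench, axes as the board's. Hinge pin 4 mm in radius; cheeks 38 mm either side along x rise 4 mm above the axis. Below a leaning tag there is free space: a fingertip can enter under its free edge and push it over sideways (under 1 N). Two tags leaning towards each other leave about 46 mm between their edges
- bin_b: loose cream vial bin with 2 x 3 cells, 64 (x) x 94 (y) x 24 mm, with amber black-capped vials in it that rise to 55 mm above its underside; FULL, all 6 cells hold a vial. Stands in bay b, about 118 mm nearer the robot than its tag. Origin at the centre of its underside, 14 mm above the bench
- tag_b (a joint): angle (rad) of bin_b's tag: a plate 60 mm wide (board x), 45 mm from hinge to free edge, 5 mm thick, 30 g, hinged at its foot about board x. 0 = upright; +0.96 (stop) = leaning to board +y (robot's left), GREEN face up; -0.96 (stop) = leaning to -y, RED face up. Nearly free: past upright it falls to the stop. At a stop the free edge is 37 mm beside and 26 mm above the hinge axis
- hinge_b (a point): middle of the hinge axis of bin_b's tag, 36 mm above the bench, axes as the board's. Hinge pin 4 mm in radius; cheeks 38 mm either side along x rise 4 mm above the axis. Below a leaning tag there is free space: a fingertip can enter under its free edge and push it over sideways (under 1 N). Two tags leaning towards each other leave about 46 mm between their edges
- bin_c: loose cream vial bin with 2 x 3 cells, 64 (x) x 94 (y) x 24 mm, with amber black-capped vials in it that rise to 55 mm above its underside; part-used, 3 of 6 cells hold a vial. Stands in bay c, about 118 mm nearer the robot than its tag. Origin at the centre of its underside, 14 mm above the bench
- tag_c (a joint): angle (rad) of bin_c's tag: a plate 60 mm wide (board x), 45 mm from hinge to free edge, 5 mm thick, 30 g, hinged at its foot about board x. 0 = upright; +0.96 (stop) = leaning to board +y (robot's left), GREEN face up; -0.96 (stop) = leaning to -y, RED face up. Nearly free: past upright it falls to the stop. At a stop the free edge is 37 mm beside and 26 mm above the hinge axis
- hinge_c (a point): middle of the hinge axis of bin_c's tag, 36 mm above the bench, axes as the board's. Hinge pin 4 mm in radius; cheeks 38 mm either side along x rise 4 mm above the axis. Below a leaning tag there is free space: a fingertip can enter under its free edge and push it over sideways (under 1 N). Two tags leaning towards each other leave about 46 mm between their edges
- bin_d: loose cream vial bin with 2 x 3 cells, 64 (x) x 94 (y) x 24 mm, with amber black-capped vials in it that rise to 55 mm above its underside; nearly empty, 1 of 6 cells holds a vial. Stands in bay d, about 118 mm nearer the robot than its tag. Origin at the centre of its underside, 14 mm above the bench
- tag_d (a joint): angle (rad) of bin_d's tag: a plate 60 mm wide (board x), 45 mm from hinge to free edge, 5 mm thick, 30 g, hinged at its foot about board x. 0 = upright; +0.96 (stop) = leaning to board +y (robot's left), GREEN face up; -0.96 (stop) = leaning to -y, RED face up. Nearly free: past upright it falls to the stop. At a stop the free edge is 37 mm beside and 26 mm above the hinge axis
- hinge_d (a point): middle of the hinge axis of bin_d's tag, 36 mm above the bench, axes as the board's. Hinge pin 4 mm in radius; cheeks 38 mm either side along x rise 4 mm above the axis. Below a leaning tag there is free space: a fingertip can enter under its free edge and push it over sideways (under 1 N). Two tags leaning towards each other leave about 46 mm between their edges
- beaker: loose small glass beaker, 54 mm across, 65 mm tall, on the bench beyond the board; origin at the centre of its underside. To be left alone
- vial_1: loose amber vial with black cap, 22 mm across, 50 mm tall, standing on the bench beyond the board; origin at the centre of its underside. To be left alone
- vial_2: loose amber vial with black cap, 22 mm across, 50 mm tall, standing on the bench beyond the board; origin at the centre of its underside. To be left alone

How it is judged:
By the outcome, as a careful person would: the job done as asked, in the order asked, and still so for the second after the job is handed in, with the robot touching nothing.
It also fails if it takes over 35 s, if anything falls off the work surface, if the arm or the gripper's body presses on something with over 40 N, if the wrist force passes 120 N, or if a joint passes its speed limit or range.

ROBOT

A 6-joint arm with a two-finger parallel gripper is mounted at the origin on the work surface. World frame = base frame: x ahead of the robot, y to its left, z up, the work surface at z = 0. Lengths are in m, angles in rad, forces in N, time in s.
With the tool pointing down it reaches from about 0.25 to 0.775 m from the base axis. Payload 4 kg.
Tool frame: the origin (TCP) lies at the very end of the fingers, on their centre line; the grasp point (between the pads) lies 19 mm behind it; z points along the fingers, y is the direction in which the jaws open and shut (so a half turn about z gives the same grasp; the last joint's range is limited). The gripper opens to 94 mm and grips with 3 to 60 N. Pads are 16 mm wide; open, the fingers measure 119 mm over their backs; the gripper's body (75 mm by 177 mm) begins 78 mm behind the grasp point.
Start: joints at [-1.325, 0.087, 1.371, -0, 1.684, -0.103], TCP at [0.188, -0.517, 0.206] pointing down, gripper open.
Joint ranges: [-3.1, 3.1], [-0.76, 2.03], [0.27, 2.55], [-1.08, 4.22], [0.17, 2.65], [-2.57, 2.57]. Speed limits (rad/s): [2.79, 2.79, 3.14, 3.14, 3.14, 3.14].

INTERFACE

Orientations are given as a 3x3 rotation matrix whose columns are the frame's x, y, z axes.
In Python, from cell import r gives the robot as it stands. The module is installed in compiled form; this text tells all that it offers.
- The arm moves only by the tool move_arm, never from a script. Its argument "deltas" is a list of rows, each an object with "dp": the shift along the tool's x, y, z in m, a list of three; "spin": the turn about the tool's z in units of 8 degrees (1.0 is 8 degrees). A call has 1 to 10 rows; each row is the pose to reach, as a shift and turn from the pose commanded when the call began, along the tool's axes at that moment; what a row does not reach only later rows make up. A row lasts 1/8 s, in which the tool goes at most 62.5 mm and 10.7 degrees, less where a joint would pass 70% of its speed; a pose out of reach is approached as far as the arm can. A call with a gripper value outside its range is refused whole. "grip" is the opening in per cent of the stroke, from 0 (shut) to 100 (fully open), set as the call begins (left out, the last holds). The fingers move at their own pace and stop on an object; "squeeze" is the grip in N (left out, the last holds). Time passes only in rows, so rows that repeat a pose let the fingers close. It gives the time, the measured TCP pose, the force and the opening at its end, in the units of the state.
- r.get_state(): the state, without advancing time (a new reading comes with each control period).
- r.grab_frame(name): name is "scene" or "top" or "wrist"; returns a dict with "img" (400x640x3 uint8, red, green, blue), "depth" (400x640 float32, m along the optical axis (not along the pixel's ray), 0 where there is no reading), "fovy" (degrees; the focal length in pixels is half the picture's height over the tangent of half this angle, whatever the lens; pixels are square), "cx", "cy" (the principal point, pixels), "R" (3x3) and "t" (3): a world point X has camera coordinates R X + t; the wrist camera has in their place "tool_from_camera" (4x4, takes a point from camera to tool coordinates, whose origin is the TCP and whose axes are the flange's). Camera axes: x right, y down, z forward; pixel columns grow to the right and rows downward; lengths in m; the calibration is good to about 2 mm. The wrist camera is an equidistant fisheye: a pixel r from the principal point sees the ray r / f radians off the axis. A picture is of the moment at which its call begins: read the wrist's pose just before it.
- r.hand_in(): hands the job in, once; it reports no verdict.
The state is a dict: "time_s": time; "qpos": joint angles; "qvel": joint speeds; "tau": joint torques, N m; "tcp_pos": TCP position; "eef_rot": TCP orientation; "contact_force": force on the tool from outside, world axes, zero at the start; "ft_torque": the same for the moment, N m; "width": finger opening in m.
Only numpy, scipy, OpenCV 4.12 (cv2) and the standard library are available. Lean on these libraries where they do the work, as an engineer would, in place of code of your own. Each camera call takes 0.05 s, during which the arm holds its last target.

## Working session

There is one attempt and no reset: what is moved stays moved. The work goes in short steps, Python scripts to look and compute and a tool call to move; the robot and the scene stay as the last step left them, time stands still between calls to the robot, and variables do not carry over. Pictures are saved under pics/ and viewed, and the job is handed in when it is done.

Besides the shell and the picture viewer there is one more tool, called after "Request:" by a JSON object that holds its "op" and its "data", one argument or row to a line. move_arm: Moves the arm, as the interface text tells. Its arguments: {"type":"object","properties":{"deltas":{"type":"array","items":{"type":"object","properties":{"dp":{"type":"array","items":{"type":"number"}},"spin":{"type":"number"}}}},"grip":{"type":"number"},"squeeze":{"type":"number"}},"required":["deltas"]}

```bash
mkdir -p pics; cat > h.py <<'E'
import numpy as np,cv2,pickle
from cell import r
def grab(n,tag):
    s=r.get_state(); f=r.grab_frame(n); f['s']=s
    cv2.imwrite(f'pics/{tag}.png',f['img'][:,:,::-1]); pickle.dump(f,open(f'{tag}.pkl','wb')); return f
def world(f,u,v,d=None):
    fl=200/np.tan(np.radians(f['fovy'])/2)
    if d is None: d=f['depth'][int(v),int(u)]
    c=np.array([(u-f['cx'])/fl*d,(v-f['cy'])/fl*d,d]); return f['R'].T@(c-f['t'])
def plane(f,u,v,z):
    a=world(f,u,v,1.0); o=-f['R'].T@f['t']; return o+(a-o)*(z-o[2])/(a[2]-o[2])
E
python3 - <<'E'
from h import *
for n in('scene','top'):
    f=grab(n,n+'1'); print(n,f['fovy'],f['cx'],f['cy'],-f['R'].T@f['t'])
s=r.get_state();print(s['time_s'],s['tcp_pos'],s['eef_rot'],s['width'],s['contact_force'])
E
```

```text
scene 52.37563277185766 320.3851919723172 191.757485438417 [ 1.07136644 -0.21834979  0.5386578 ]
top 52.90046784762143 314.60648143444337 200.20720527629814 [0.52108487 0.03579401 0.80004174]
0.1 [ 0.18784258 -0.51640963  0.20443239] [[ 9.39779568e-01  3.41780823e-01 -4.81565074e-04]
 [ 3.41781106e-01 -9.39777673e-01  1.89747432e-03]
 [ 1.95956231e-04 -1.94779744e-03 -9.99998084e-01]] 0.09436516121003113 [-0.32694108 -0.47184705 -0.91606128]
```

View pics/top1.png

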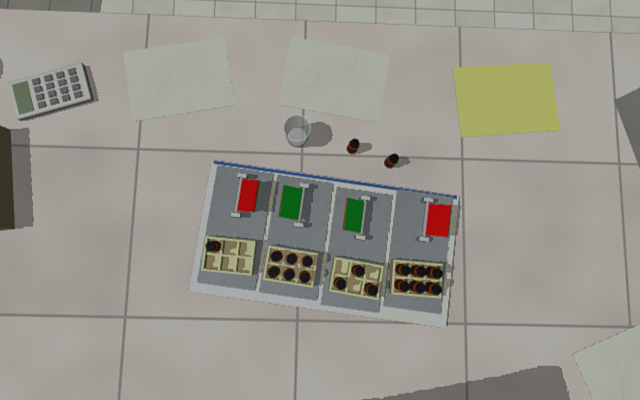

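View pics/scene1.png

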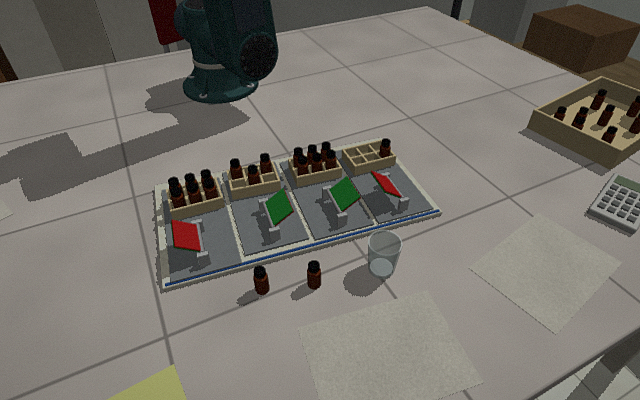

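```bash
python3 - <<'E'
from h import *
f=pickle.load(open('top1.pkl','rb')); im=f['img']
cv2.imwrite('pics/z1.png',cv2.resize(im[150:330,185:465,::-1],None,fx=2.8,fy=2.8,interpolation=cv2.INTER_CUBIC))
hsv=cv2.cvtColor(im,cv2.COLOR_RGB2HSV)
H,S,V=hsv[:,:,0],hsv[:,:,1],hsv[:,:,2]
for nm,m in(('blue',(H>100)&(H<130)&(S>120)),('red',((H<5)|(H>175))&(S>220)&(V>120)),('green',(H>50)&(H<80)&(S>180))):
    n,l,st,c=cv2.connectedComponentsWithStats(m.astype(np.uint8))
    for i in range(1,n):
        if st[i,4]<60: continue
        vs,us=np.where(l==i)
        P=np.array([world(f,u,v) for u,v in zip(us,vs) if f['depth'][v,u]>0])
        print(nm,st[i],P.mean(0).round(4),P.min(0).round(3),P.max(0).round(3))
        if nm=='blue':
            e=[us.argmin(),us.argmax()];
            for k in e: print(us[k],vs[k],plane(f,us[k],vs[k],.01))
            v_,w=np.polyfit(P[:,1],P[:,0],1);print('yaw',np.arctan(-v_))
        else:
            A=np.c_[P[:,:2],np.ones(len(P))];k=np.linalg.lstsq(A,P[:,2],rcond=None)[0];nn=np.array([-k[0],-k[1],1]);print('tilt from vertical normal',np.degrees(np.arccos(1/np.linalg.norm(nn))),nn)
E
```

```text
blue [214 161 188  29 384] [0.6649 0.0346 0.012 ] [ 0.642 -0.157  0.009] [0.688 0.216 0.016]
214 161 [0.68808631 0.21653135 0.01      ]
401 188 [ 0.64453188 -0.15756282  0.01      ]
yaw -0.11724351789798948
red [238 180  20  31 476] [0.6162 0.141  0.0536] [0.587 0.123 0.04 ] [0.646 0.16  0.066]
tilt from vertical normal 34.72779216388436 [0.08258658 0.68821316 1.        ]
red [427 205  24  31 637] [ 0.5795 -0.2169  0.0537] [ 0.551 -0.236  0.041] [ 0.608 -0.198  0.067]
tilt from vertical normal 34.66495028372628 [0.08454002 0.68634117 1.        ]
green [280 185  22  34 551] [0.6051 0.0606 0.0534] [0.576 0.042 0.041] [0.636 0.079 0.066]
tilt from vertical normal 34.805494914341395 [-0.07981465 -0.6905632   1.        ]
green [344 198  20  34 497] [ 0.5844 -0.0576  0.0536] [ 0.555 -0.077  0.039] [ 0.615 -0.039  0.067]
tilt from vertical normal 35.31318959982479 [-0.07550527 -0.70434966  1.        ]
```

View pics/z1.png

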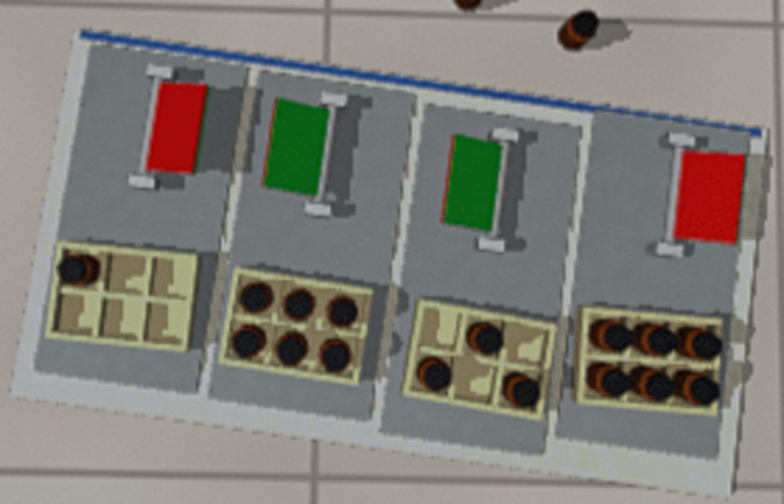

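Both views agree on the bays, left to right:

| Bay | Vials in bin | Tag now | Verdict |
|---|---|---|---|
| 1 | 1 of 6 | red | correct |
| 2 | full | green | correct |
| 3 | 3 of 6 | green | wrong |
| 4 | full | red | wrong |

All four tags lie at their stops, with tilts of about 35°. Bay 4's hinge is near (0.582, -0.198) and bay 3's near (0.582, -0.077). I'll close the fingers, line the tool up with the board, and approach bay 4's right side.

Request:
{"op": "move_arm", "data": {
  "deltas": [
    {"dp":[0.06,-0.014,0.0],"spin":1.2},
    {"dp":[0.115,-0.028,0.01],"spin":2.4},
    {"dp":[0.17,-0.041,0.03],"spin":3.33},
    {"dp":[0.225,-0.054,0.05],"spin":3.33},
    {"dp":[0.28,-0.067,0.07],"spin":3.33},
    {"dp":[0.335,-0.08,0.09],"spin":3.33},
    {"dp":[0.39,-0.094,0.094],"spin":3.33},
    {"dp":[0.45,-0.108,0.094],"spin":3.33},
    {"dp":[0.45,-0.108,0.094],"spin":3.33},
    {"dp":[0.45,-0.108,0.094],"spin":3.33}
  ],
  "grip": 0
}}

```text
time_s: 1.35
tcp_pos: [0.5734, -0.2615, 0.1107]
eef_rot: [[0.993, -0.115, -0.002], [-0.115, -0.993, 0.0], [-0.002, 0.0, -1.0]]
contact_force: [0.4, 0.7, 0.5]
width: 0.0003
```

```bash
python3 - <<'E'
from h import *
f=grab('top','top2');g=grab('scene','scene2')
cv2.imwrite('pics/b2.png',np.vstack([f['img'][:,:,::-1],g['img'][:,:,::-1]])[:, :][::1] if 0 else cv2.resize(np.hstack([f['img'],g['img']])[:,:,::-1],(800,250)))
s=r.get_state();R=s['eef_rot'];print(s['time_s'],s['tcp_pos'],R.round(3),s['width'],s['contact_force'])
yb=np.array([.1164,.9932,0]);h=np.array([.5818,-.1975,0])
print('board-y offset',(s['tcp_pos']-h)@yb,'board-x',(s['tcp_pos']-h)@[.9932,-.1164,0], 'tool y.yb',R[:,1]@yb)
E
```

```text
1.45 [ 0.5728744  -0.26251542  0.11133685] [[ 0.993 -0.117 -0.001]
 [-0.117 -0.993 -0.   ]
 [-0.001  0.    -1.   ]] 0.0005393074973336001 [-0.382165   -0.35915591  0.62515612]
board-y offset -0.06561225212789305 board-x -0.0012971093375771015 tool y.yb -0.9999970378067318
```

View pics/b2.png

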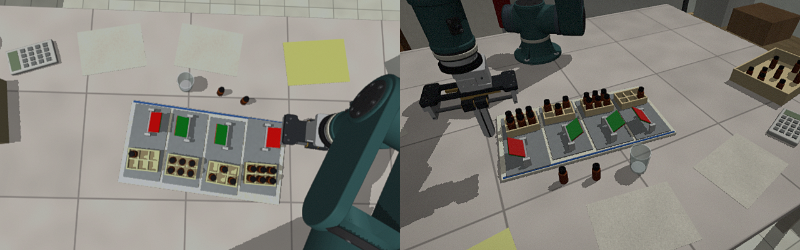

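The tool is aligned with the board and clear to the right of bay 4's tag (red, about pixel (273,137) in the left half of the picture). Next I go down and push toward +y, which is tool -y.

Request:
{"op": "move_arm", "data": {
  "deltas": [
    {"dp":[0,0,0.035]},
    {"dp":[0,0,0.064]},
    {"dp":[0,-0.01,0.064]},
    {"dp":[0,-0.022,0.064]},
    {"dp":[0,-0.034,0.064]},
    {"dp":[0,-0.046,0.064]},
    {"dp":[0,-0.056,0.064]},
    {"dp":[0,-0.066,0.064]},
    {"dp":[0,-0.066,0.064]},
    {"dp":[0,-0.062,0.064]}
  ]
}}

```text
validation failed for argument at $.de...
```

```bash
python3 - <<'E'
from h import *
g=grab('scene','scene3')
cv2.imwrite('pics/z3.png',cv2.resize(g['img'][100:300,60:360,::-1],None,fx=2,fy=2))
E
```

```text
(no output)
```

View pics/z3.png

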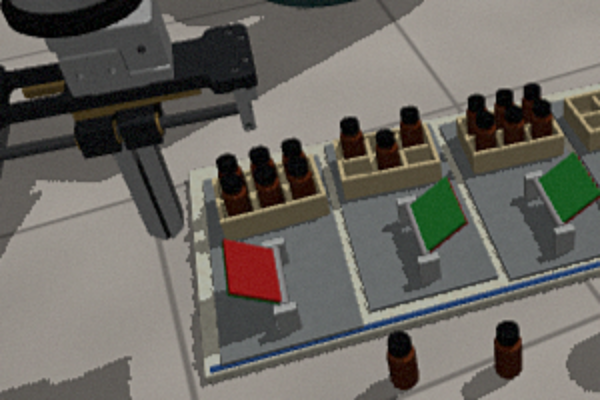

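The call was refused, so nothing moved. The likely cause is the missing spin values. The picture still shows bay 4's tag red at (250,270), with the fingers to its left. I'll send the same move with spin included.

Request:
{"op": "move_arm", "data": {
  "deltas": [
    {"dp":[0,0,0.035],"spin":0},
    {"dp":[0,0,0.064],"spin":0},
    {"dp":[0,-0.01,0.064],"spin":0},
    {"dp":[0,-0.022,0.064],"spin":0},
    {"dp":[0,-0.034,0.064],"spin":0},
    {"dp":[0,-0.046,0.064],"spin":0},
    {"dp":[0,-0.056,0.064],"spin":0},
    {"dp":[0,-0.066,0.064],"spin":0},
    {"dp":[0,-0.066,0.064],"spin":0},
    {"dp":[0,-0.062,0.064],"spin":0}
  ]
}}

```text
time_s: 2.75
tcp_pos: [0.5811, -0.2001, 0.0474]
eef_rot: [[0.993, -0.115, -0.0], [-0.115, -0.993, -0.0], [-0.0, 0.0, -1.0]]
contact_force: [0.0, 0.9, -1.1]
width: 0.0005
```

```bash
python3 - <<'E'
from h import *
g=grab('scene','scene4')
cv2.imwrite('pics/z4.png',cv2.resize(g['img'][100:300,60:360,::-1],None,fx=2,fy=2))
s=r.get_state();print(s['time_s'],s['tcp_pos'],s['contact_force'])
E
```

```text
2.8 [ 0.58104285 -0.20097412  0.04740284] [-0.04241049 -0.5857744  -0.75264144]
```

View pics/z4.png

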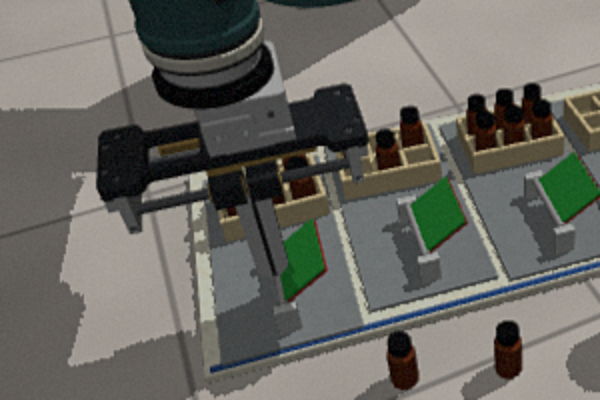

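Bay 4's tag now shows green, leaning left at (305,260), and the force is near zero. Next I lift, pass over bay 3's tag to its left side, go down, push it toward -y and lift.

Request:
{"op": "move_arm", "data": {
  "deltas": [
    {"dp":[0,0,-0.05],"spin":0},
    {"dp":[0,-0.02,-0.07],"spin":0},
    {"dp":[-0.006,-0.08,-0.07],"spin":0},
    {"dp":[-0.013,-0.14,-0.07],"spin":0},
    {"dp":[-0.013,-0.19,-0.07],"spin":0},
    {"dp":[-0.013,-0.191,-0.065],"spin":0},
    {"dp":[-0.013,-0.191,-0.065],"spin":0}
  ]
}}

```text
time_s: 3.68
tcp_pos: [0.5898, -0.0084, 0.1116]
eef_rot: [[0.993, -0.115, -0.002], [-0.115, -0.993, -0.0], [-0.002, 0.001, -1.0]]
contact_force: [-0.6, -0.5, 0.3]
width: 0.0005
```

```bash
python3 - <<'E'
from h import *
g=grab('scene','scene5')
cv2.imwrite('pics/z5.png',cv2.resize(g['img'][100:300,110:410,::-1],None,fx=2,fy=2))
s=r.get_state();yb=np.array([.1164,.9932,0]);h=np.array([.582,-.077,0])
print(s['time_s'],s['tcp_pos'],s['contact_force'],(s['tcp_pos']-h)@yb,(s['tcp_pos']-h)@[.9932,-.1164,0])
E
```

```text
3.725 [ 0.58997491 -0.00920466  0.11185176] [ 0.96635398  0.15188083 -0.83256996] 0.06826261131033112 2.930250491720903e-05
```

View pics/z5.png

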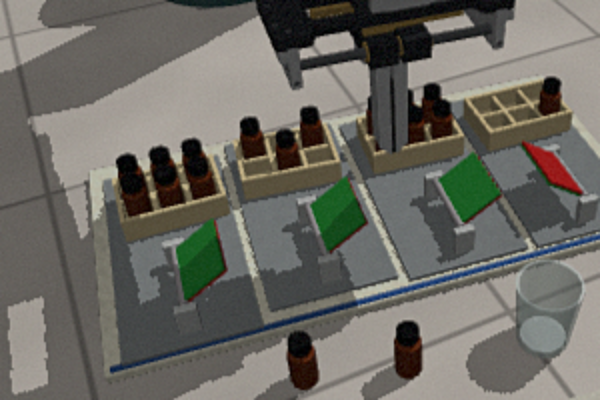

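The fingers are 68 mm left of bay 3's hinge and centred on its tag, which shows green at (340,215). Bay 4's tag lies fully green. I now push bay 3's tag.

Request:
{"op": "move_arm", "data": {
  "deltas": [
    {"dp":[0,0,0.035],"spin":0},
    {"dp":[0,0,0.064],"spin":0},
    {"dp":[0,0.012,0.064],"spin":0},
    {"dp":[0,0.024,0.064],"spin":0},
    {"dp":[0,0.036,0.064],"spin":0},
    {"dp":[0,0.048,0.064],"spin":0},
    {"dp":[0,0.058,0.064],"spin":0},
    {"dp":[0,0.068,0.064],"spin":0},
    {"dp":[0,0.068,0.064],"spin":0},
    {"dp":[0,0.064,0.064],"spin":0}
  ]
}}

```text
time_s: 4.97
tcp_pos: [0.5829, -0.0724, 0.0483]
eef_rot: [[0.993, -0.116, -0.0], [-0.116, -0.993, 0.0], [-0.0, -0.0, -1.0]]
contact_force: [-0.4, -0.7, 0.1]
width: 0.0007
```

Request:
{"op": "move_arm", "data": {
  "deltas": [
    {"dp":[0,0,-0.05],"spin":0},
    {"dp":[0,0,-0.1],"spin":0},
    {"dp":[-0.05,0.03,-0.13],"spin":0},
    {"dp":[-0.1,0.08,-0.15],"spin":0},
    {"dp":[-0.15,0.12,-0.15],"spin":0},
    {"dp":[-0.19,0.17,-0.15],"spin":0},
    {"dp":[-0.22,0.22,-0.15],"spin":0},
    {"dp":[-0.25,0.27,-0.15],"spin":0},
    {"dp":[-0.25,0.27,-0.15],"spin":0}
  ]
}}

```text
time_s: 6.1
tcp_pos: [0.3014, -0.3135, 0.1985]
eef_rot: [[0.993, -0.121, -0.0], [-0.121, -0.993, -0.001], [-0.0, 0.001, -1.0]]
contact_force: [0.1, 0.2, -0.2]
width: 0.0007
```

```bash
python3 - <<'E'
from h import *
f=grab('top','top6');g=grab('scene','scene6')
cv2.imwrite('pics/z6.png',np.vstack([cv2.resize(f['img'][120:330,180:480,::-1],(428,300)),cv2.resize(g['img'][120:330,130:430,::-1],(428,300))]))
im=f['img'];hsv=cv2.cvtColor(im,cv2.COLOR_RGB2HSV);H,S,V=hsv[:,:,0],hsv[:,:,1],hsv[:,:,2]
for nm,m in(('red',((H<5)|(H>175))&(S>220)&(V>80)),('green',(H>50)&(H<80)&(S>180))):
    n,l,st,c=cv2.connectedComponentsWithStats(m.astype(np.uint8))
    for i in range(1,n):
        if st[i,4]<100: continue
        vs,us=np.where(l==i)
        P=np.array([world(f,u,v) for u,v in zip(us,vs) if f['depth'][v,u]>0])
        A=np.c_[P[:,:2],np.ones(len(P))];k=np.linalg.lstsq(A,P[:,2],rcond=None)[0];nn=np.array([-k[0],-k[1],1])
        print(nm,st[i],P.mean(0).round(4),np.degrees(np.arccos(1/np.linalg.norm(nn))),nn.round(2))
# shift of bins, vials and beaker between first and last top picture
a=pickle.load(open('top1.pkl','rb'))
for nm,(y0,y1,x0,x1) in dict(bins=(232,305,196,448),loose=(112,170,280,402)).items():
    d=cv2.absdiff(a['img'][y0:y1,x0:x1],im[y0:y1,x0:x1]).max(2);print(nm,'diff mean',d.mean(),(d>60).sum(),
     cv2.phaseCorrelate(np.float64(cv2.cvtColor(a['img'][y0:y1,x0:x1],7)),np.float64(cv2.cvtColor(im[y0:y1,x0:x1],7))))
s=r.get_state();print(s['time_s'],s['tcp_pos'],s['contact_force'])
E
```

```text
red [238 180  21  31 484] [0.6161 0.1407 0.0538] 34.99710814991174 [0.09 0.69 1.  ]
red [363 202  23  32 593] [ 0.5797 -0.0962  0.0537] 35.087187954387154 [0.09 0.7  1.  ]
green [280 185  22  34 553] [0.605  0.0605 0.0534] 35.189528860770764 [-0.08 -0.7   1.  ]
green [409 200  18  34 433] [ 0.584  -0.1782  0.0538] 35.20475039628046 [-0.08 -0.7   1.  ]
bins diff mean 3.0540878451837354 142 ((0.0014505224836369734, 0.5013553967325137), 0.9370558433930356)
loose diff mean 1.7733182589033352 0 ((0.5338997198221591, 0.02343169427437175), 0.9722123516429219)
6.2 [ 0.30321449 -0.31164467  0.19840585] [-0.80467505  0.03521243 -0.21092093]
```

View pics/z6.png

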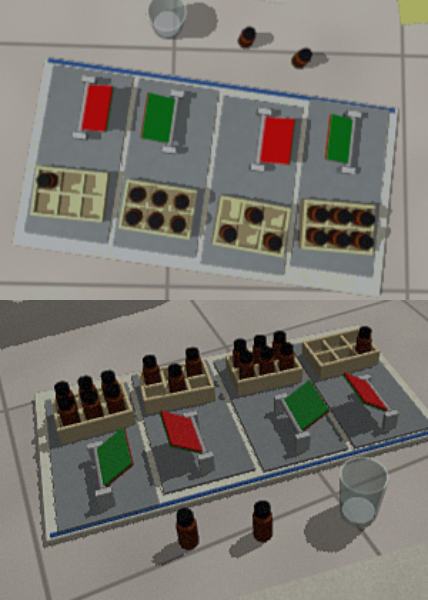

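Both views show the tags red, green, red, green from left to right, all at their stops. Both full bins are green, and the bins, loose vials and beaker stand as before. The arm is clear, so I'm handing in.

```bash
python3 -c "
from cell import r
print(r.hand_in())"
```

```text
the job is handed in; nothing more can be done
None
```

I pushed over the two wrong tags and handed the job in at about 6.2 s. The tag of the full bin in the rightmost bay went from red to green, and the tag of the 3-vial bin in the third bay from the left went from green to red.

**Tags:** the last pictures show, left to right, 1 vial red, full green, 3 vials red, full green. All four tags are tilted 35.0–35.2°, which matches lying at their stops. The arm was clear, with about 1 N or less on the force sensor at every reading.

**Bins, loose vials and beaker:** they look unmoved. Comparing the first and last top pictures gave half-pixel shifts, along different axes for the bins and the loose items. I took these to be an artefact of the comparison. In the bin area 142 pixels also changed, probably shadow, but I did not look into those.

One move call was refused because its rows left out the spin values. Nothing moved, and I sent it again with them.

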